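# Gang the heat-spreader plates on the clamping arbor

### The job

Lift the lid off the grey storage box by its knob and lay it aside, flat on the table; then stack every heat-spreader plate from the box flat on the clamping arbor, where one may be lying already, and square the whole stack up, so that the plates' long edges are flush with those of the arbor's backing pad. Only then slip the flanged collar, flange down, over the arbor so that it rests on the top plate, and finally put the lid back on the empty box; leave the other things on the table where they are.

Things in the scene. Friction and masses are not known exactly. Their poses are not given: they have to be found in the camera images.
- box: Grey open box, fixed, 76 (x) x 62 (y) x 46 mm high; origin: centre of underside, z up; x roughly across the table. Floor 4 mm, walls 4 mm, inside 68 x 54 mm. A thumb notch 48 mm wide in the middle of each long side runs from rim to floor, so that fingers can take a plate from both sides. The plates lie in it in one flat pile, long sides along x; the lid rests on its walls.
- lid: Loose lid of the box, grey, 120 g: plate 80 (x) x 66 x 5 mm over a plug 62 x 48 x 7 mm that hangs inside the box walls with 3 mm play. Origin: centre of the plug's underside, z up; height 0 when flat on the table, 39 mm above the box's origin when on. Round black knob from 12 to 37 mm above the origin: neck 15 mm, head 27 mm in diameter from 21 to 36 mm.
- plate_0: One of four or five equal aluminium heat-spreader plates, 64 (x) x 50 (y) x 8 mm, 65 g, with an 18 mm hole through the middle; origin: centre of underside, z up. At the start it lies in the pile in the box. Same face up at the end; either end may be forward.
- plate_1: One of four or five equal aluminium heat-spreader plates, 64 (x) x 50 (y) x 8 mm, 65 g, with an 18 mm hole through the middle; origin: centre of underside, z up. At the start it lies in the pile in the box. Same face up at the end; either end may be forward.
- plate_2: One of four or five equal aluminium heat-spreader plates, 64 (x) x 50 (y) x 8 mm, 65 g, with an 18 mm hole through the middle; origin: centre of underside, z up. At the start it lies in the pile in the box. Same face up at the end; either end may be forward.
- plate_3: One of four or five equal aluminium heat-spreader plates (None all along if absent), 64 (x) x 50 (y) x 8 mm, 65 g, with an 18 mm hole through the middle; origin: centre of underside, z up. At the start it lies in the pile in the box. Same face up at the end; either end may be forward.
- plate_4: One of four or five equal aluminium heat-spreader plates (None all along if absent), 64 (x) x 50 (y) x 8 mm, 65 g, with an 18 mm hole through the middle; origin: centre of underside, z up. It is on the arbor from the start, lying askew on the pad, the lowest of the stack. Same face up at the end; either end may be forward.
- arbor: Steel clamping arbor, fixed; origin: centre of underside, z up. Base 86 (x) x 60 (y) x 8 mm; on it a backing pad with the plates' outline, 64 (x) x 50 (y), 8 to 14 mm high; in its middle a round 12 mm bar, 14 to 68 mm high, top 4 mm chamfered. Plates have 3 mm play round the bar, so they are tapped or turned square. Five plates reach 54 mm.
- collar: Flanged steel clamp collar, 100 g, standing on its flange on the table to the right: flange 44 mm in diameter, 5 mm thick, on it a knurled barrel 30 mm in diameter, 5 to 25 mm high; 15 mm hole right through. Origin: centre of the flange's underside, z up towards the barrel. The table before it is free for the lid: 105 mm of it from the right-hand one of box and arbor to the table's right end.
- flux_pot: Bystander: round jar, 48 mm in diameter, 31 mm high, behind box and arbor, close before a stack of instruments 0.23 m high; origin: centre of underside. Leave it alone. A shelf 0.22 m above the table's level begins 65 mm beyond the table's right end.
- spare_transformer: Bystander: small black and yellow transformer, 43 x 36 x 34 mm, to the left of the work, at the foot of the cabinet; origin: centre of underside. Leave it alone.
- solder_reel: Bystander: reel of solder, 52 mm in diameter, 40 mm high, to the left of the work; origin: centre of underside. Leave it alone. A fan hangs 0.45 m over the table between it and the work: keep the arm out from under it.

How it is judged:
On the way, in this order (a step that is already met when the one before it is completed fails the run):
1. the lid lies flat on the table, clear of the box (height (world z) of lid between -0.004 and 0.008 m and angle between lid's own z axis and vertical below 0.06 rad and horizontal distance between lid and box above 0.06 m and linear speed of lid below 0.01 m/s), for 0.2 s.
2. every plate lies flat on the arbor, long edges flush with the pad, and the collar is not yet on (x of plate_0 in the frame of arbor between -0.005 and 0.005 m and y of plate_0 in the frame of arbor between -0.002 and 0.002 m and z of plate_0 in the frame of arbor between 0.012 and 0.049 m and angle between each of plate_0, plate_1, plate_2, plate_3, plate_4's own z axis and vertical below 0.04 rad and angle between the x axis of each of plate_0, plate_1, plate_2, plate_3, plate_4 and the x axis of arbor, either way round below 0.05 rad and linear speed of each of plate_0, plate_1, plate_2, plate_3, plate_4 below 0.01 m/s and x of plate_1 in the frame of arbor between -0.005 and 0.005 m and y of plate_1 in the frame of arbor between -0.002 and 0.002 m and z of plate_1 in the frame of arbor between 0.012 and 0.049 m and x of plate_2 in the frame of arbor between -0.005 and 0.005 m and y of plate_2 in the frame of arbor between -0.002 and 0.002 m and z of plate_2 in the frame of arbor between 0.012 and 0.049 m and x of plate_3 in the frame of arbor between -0.005 and 0.005 m and y of plate_3 in the frame of arbor between -0.002 and 0.002 m and z of plate_3 in the frame of arbor between 0.012 and 0.049 m and x of plate_4 in the frame of arbor between -0.005 and 0.005 m and y of plate_4 in the frame of arbor between -0.002 and 0.002 m and z of plate_4 in the frame of arbor between 0.012 and 0.049 m and horizontal distance between collar and arbor above 0.03 m), for 0.3 s.
At the end, for the whole second after the job is handed in: Every plate present lies flat on the arbor, long edges within 2 mm of the pad's and parallel within 0.05 rad; the collar stands flange down on the top plate, within 4 mm of the arbor's axis; the lid lies flat in its place on the box, within 5 mm; all at rest (x of plate_0 in the frame of arbor between -0.005 and 0.005 m and y of plate_0 in the frame of arbor between -0.002 and 0.002 m and z of plate_0 in the frame of arbor between 0.012 and 0.049 m and angle between each of plate_0, plate_1, plate_2, plate_3, plate_4, lid's own z axis and vertical below 0.04 rad and angle between the x axis of each of plate_0, plate_1, plate_2, plate_3, plate_4 and the x axis of arbor, either way round below 0.05 rad and linear speed of each of plate_0, plate_1, plate_2, plate_3, plate_4, collar, lid below 0.01 m/s and x of plate_1 in the frame of arbor between -0.005 and 0.005 m and y of plate_1 in the frame of arbor between -0.002 and 0.002 m and z of plate_1 in the frame of arbor between 0.012 and 0.049 m and x of plate_2 in the frame of arbor between -0.005 and 0.005 m and y of plate_2 in the frame of arbor between -0.002 and 0.002 m and z of plate_2 in the frame of arbor between 0.012 and 0.049 m and x of plate_3 in the frame of arbor between -0.005 and 0.005 m and y of plate_3 in the frame of arbor between -0.002 and 0.002 m and z of plate_3 in the frame of arbor between 0.012 and 0.049 m and x of plate_4 in the frame of arbor between -0.005 and 0.005 m and y of plate_4 in the frame of arbor between -0.002 and 0.002 m and z of plate_4 in the frame of arbor between 0.012 and 0.049 m and x of collar in the frame of arbor between -0.004 and 0.004 m and y of collar in the frame of arbor between -0.004 and 0.004 m and angle between collar's own z axis and vertical below 0.06 rad and (z of collar in the frame of plate_0 below 0.011 m or z of collar in the frame of plate_1 below 0.011 m or z of collar in the frame of plate_2 below 0.011 m or z of collar in the frame of plate_3 below 0.011 m or z of collar in the frame of plate_4 below 0.011 m) and z of collar in the frame of plate_0 above 0.005 m and z of collar in the frame of plate_1 above 0.005 m and z of collar in the frame of plate_2 above 0.005 m and z of collar in the frame of plate_3 above 0.005 m and z of collar in the frame of plate_4 above 0.005 m and x of lid in the frame of box between -0.005 and 0.005 m and y of lid in the frame of box between -0.005 and 0.005 m and z of lid in the frame of box between 0.036 and 0.042 m); the robot touches nothing.
It fails at once if a bystander is knocked over or shoved more than 30 mm (distance of any of flux_pot, spare_transformer, solder_reel from where it was at the start of the episode above 0.03 m or angle between any of flux_pot, spare_transformer, solder_reel's own z axis and vertical above 0.5 rad).
Of plate_3, plate_4 only 1 to 2 are there at a start; the rules pass over those that are not, and their reading is None.
At some moment in a run one of plate_0, plate_1, plate_2 may be knocked a few centimetres aside while the robot is not near it.
Once in a run the grip may slacken for a moment while it holds something.
It also fails if it takes over 208 s, if anything falls off the work surface, if the arm or the gripper's body presses on something with over 40 N, if the wrist force passes 120 N, or if a joint passes its speed limit or range.

### The arm

A 6-joint arm with a two-finger parallel gripper is mounted at the origin on a cart in front of the work surface, level with it; the furniture and walls round the work are solid. World frame = base frame: x ahead of the robot, y to its left, z up, the work surface at z = 0. Lengths are in m, angles in rad, forces in N, time in s.
With the tool pointing down it reaches from about 0.3 to 0.85 m from the base axis. Payload 4.2 kg.
Tool frame: the origin (TCP) lies on the front face of the gripper's body, between the roots of the fingers; the fingertips stand 78 mm ahead of it and the grasp point (between the pads) lies 60 mm ahead of it; z points along the fingers, y is the line along which they close (so a half turn about z gives the same grasp; the last joint's range is limited). The gripper opens to 91 mm and grips with 3 to 60 N. Pads are 32 mm wide; open, the fingers measure 118 mm over their backs; the gripper's body (76 mm by 178 mm) begins 60 mm behind the grasp point.
Start: joints at [-1.282, 0.32, 1.565, -0, 1.257, -0.02], TCP at [0.175, -0.548, 0.292] pointing down, gripper open.
Joint ranges: [-3.11, 3.11], [-0.84, 2.01], [0.21, 2.61], [-1.34, 4.49], [0.05, 2.63], [-2.56, 2.56]. Speed limits (rad/s): [2.57, 2.57, 3.14, 3.14, 3.14, 3.14].

### API

Orientations are given as a 3x3 rotation matrix whose columns are the frame's x, y, z axes.
In Python, from cell import robot gives the robot as it stands. Calls block until the motion is done:
- robot.move_ptp(position, orientation): joint-space move of the TCP to a pose.
- robot.move_linear(position, v=0.15, ori=None): straight line of the TCP; ori=None keeps the orientation; v is the mean speed in m/s.
- robot.set_joints(angles): joint-space move.
- robot.set_gripper(opening): finger opening in m; the grip force is fixed at half the most; returns when the fingers have stopped.
- robot.hold(seconds).
- robot.ik(position, orientation): joint angles nearest the present ones, or None.
- robot.grab_frame(name): name is "side" or "top" or "wrist"; returns a dict with "pixels" (400x640x3 uint8, red, green, blue), "K" (3x3 intrinsics, pixels), "origin" and "rotation" of the camera in the world. Camera axes: x right, y up, looking along -z (the intrinsics and any distortion apply to the point x, -y, -z); pixel columns grow to the right and rows downward; lengths in m; the calibration is good to about 2 mm. A picture is of the moment at which its call begins. There is no depth.
A pose or a line that the arm cannot do raises robot.IKError and nothing moves.
- robot.close_job(): hands the job in; it is judged then, once.
Readings, each from a call of its own:
- robot.get_time_s(): time.
- robot.get_joint_positions(): joint angles.
- robot.get_qd(): joint speeds.
- robot.get_joint_efforts(): joint torques, N m.
- robot.get_position(): TCP position.
- robot.get_eef_rot(): TCP orientation.
- robot.get_wrist_force(): force on the tool from outside, world axes, zero at the start.
- robot.get_torque(): the same for the moment, N m.
- robot.get_opening(): finger opening in m.
- robot.get_finger_force(): force on a finger pad.
Only numpy, scipy, OpenCV 4.12 (cv2) and the standard library are available. Lean on these libraries where they do the work, as an engineer would, in place of code of your own. Each camera call takes 0.05 s, during which the arm holds its last target. There are 200 camera calls.

## Working session

There is one attempt and no reset: what is moved stays moved. The work goes in short steps, each a Python script; the robot and the scene stay as the last script left them, time stands still between calls to the robot, and variables do not carry over. Pictures are saved under pics/ and viewed, at most 16 in all, crops included, and the job is handed in when it is done.

```bash
mkdir -p pics; ls; python3 - <<'E'
from cell import robot
import cv2,numpy as np
for n in ("top","side"):
    f=robot.grab_frame(n); cv2.imwrite(f"pics/{n}0.png",f["pixels"][:,:,::-1])
    print(n,f["K"].round(1).tolist(),f["origin"],f["rotation"].round(3).tolist(),[k for k in f])
E
```

```text
pics
top [[420.7, 0.0, 321.7], [0.0, 420.7, 200.3], [0.0, 0.0, 1.0]] [ 0.4833036  -0.07736604  0.90258676] [[0.022, 0.997, -0.069], [-1.0, 0.024, 0.02], [0.022, 0.068, 0.997]] ['pixels', 'K', 'origin', 'rotation']
side [[511.0, 0.0, 323.3], [0.0, 511.0, 203.9], [0.0, 0.0, 1.0]] [ 0.3286948  -0.88854336  0.61766178] [[0.977, 0.119, -0.176], [-0.213, 0.549, -0.809], [0.001, 0.828, 0.561]] ['pixels', 'K', 'origin', 'rotation']
```

View pics/top0.png

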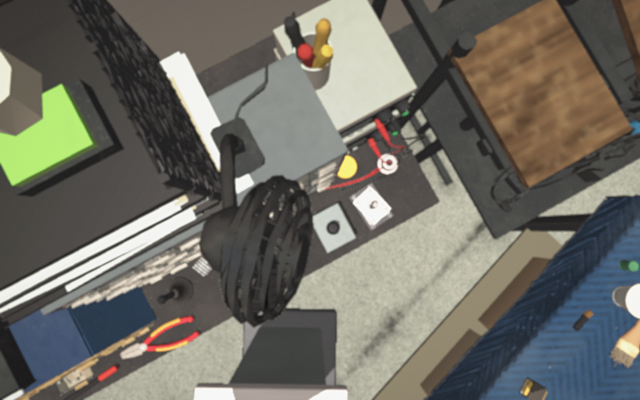

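View pics/side0.png

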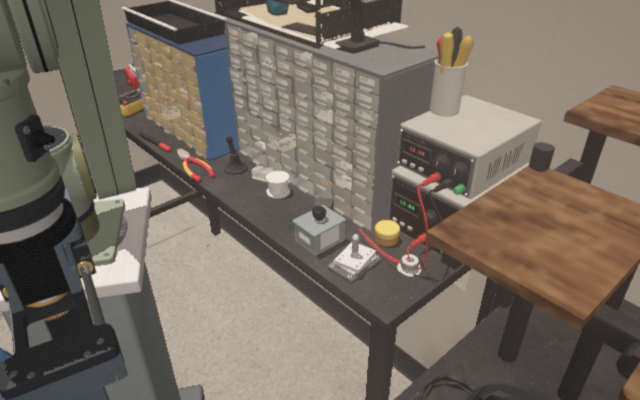

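The top view shows the box with its lid at about (333,228), the arbor with a plate at (371,206), the collar at (388,163) and the flux pot at (347,167). The table's right edge is near (438,200), and the table is turned about 28° from the world axes. The side view agrees: box (320,230), arbor (355,258), collar (409,265).

```bash
cat > h.py <<'E'
from cell import robot
import cv2,numpy as np
def grab(n,save=None,crop=None,s=1):
    f=robot.grab_frame(n); im=f["pixels"][:,:,::-1].copy()
    if save:
        c=im if crop is None else im[crop[1]:crop[3],crop[0]:crop[2]]
        cv2.imwrite(f"pics/{save}.png",cv2.resize(c,None,fx=s,fy=s,interpolation=cv2.INTER_CUBIC))
    return f,im
def ray(f,uv):
    uv=np.atleast_2d(uv).astype(float); K=f["K"]
    d=np.c_[(uv[:,0]-K[0,2])/K[0,0],-(uv[:,1]-K[1,2])/K[1,1],-np.ones(len(uv))]
    return np.array(f["origin"]),d@np.array(f["rotation"]).T
def cast(f,uv,z):
    o,d=ray(f,uv); return o+d*((z-o[2])/d[:,2:3])
def proj(f,P):
    p=(np.atleast_2d(P)-f["origin"])@np.array(f["rotation"]); K=f["K"]
    return np.c_[K[0,0]*p[:,0]/-p[:,2]+K[0,2],-K[1,1]*p[:,1]/-p[:,2]+K[1,2]]
def down(a):  # tool down, closing axis y at world angle a
    y=np.array([np.cos(a),np.sin(a),0]); z=np.array([0,0,-1.]); return np.c_[np.cross(y,z),y,z]
E
python3 - <<'E'
from h import *
f,im=grab("top","t1",(280,120,480,270),4)
print(f["K"].shape,robot.get_eef_rot().round(2).tolist())
for n,uv,z in (("knob",(333,228),.075),("arbor",(371,206),.03),("collar",(388,163),.02),("flux",(347,167),.03),("tr",(438,200),0),("tf",(310,265),0)): print(n,cast(f,uv,z).round(3))
w,_=grab("wrist"); print(w["K"].round(0).tolist(),w["origin"]-robot.get_position(),w["rotation"].round(2).tolist())
E
```

```text
(3, 3) [[0.95, 0.3, -0.0], [0.3, -0.95, 0.0], [0.0, -0.0, -1.0]]
knob [[ 0.486 -0.117  0.075]]
arbor [[ 0.534 -0.198  0.03 ]]
collar [[ 0.627 -0.234  0.02 ]]
flux [[ 0.615 -0.146  0.03 ]]
tr [[ 0.552 -0.347  0.   ]]
tf [[ 0.407 -0.074  0.   ]]
[[285.0, 0.0, 322.0], [0.0, 285.0, 191.0], [0.0, 0.0, 1.0]] [0.07885664 0.02395258 0.09288679] [[0.3, 0.91, 0.28], [-0.95, 0.29, 0.09], [-0.0, -0.29, 0.96]]
```

View pics/t1.png

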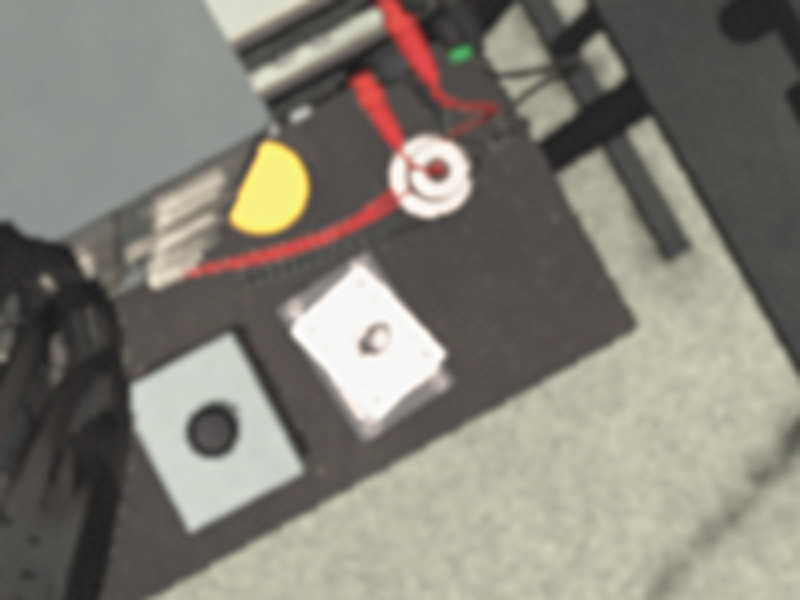

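The crop shows the box with its lid, knob at (212,432); the arbor with one skewed plate on it, bar at (375,338); the collar at (430,175) with red leads beside it; and the yellow pot at (270,187). The short sides run at about -62° in the world. I'll take a closer look with the wrist camera.

```bash
python3 - <<'E'
from h import *
A=np.radians(-62.5)
robot.move_ptp([0.46,-0.22,0.27],down(A))
print(robot.get_joint_positions().round(2),robot.get_time_s(),robot.get_wrist_force().round(1))
f,im=grab("wrist","w1",None,1.25); cv2.imwrite("w1raw.png",im); np.savez("w1",**{k:f[k] for k in("K","origin","rotation")})
P=[[.486,-.117,.075],[.534,-.198,.068],[.627,-.234,.02]]
print(f["origin"],proj(f,P).round(0).tolist())
for p,a in (([.486,-.117,.14],A),([.534,-.198,.09],A),([.486,-.117,.14],A+np.pi),([.534,-.198,.09],A+np.pi)):
    q=robot.ik(p,down(a)); print(None if q is None else np.round(q,2))
E
```

```text
[-0.47  0.23  1.74 -0.    1.16  0.62] 1.8 [-0.5 -0.1  0.6]
[ 0.53331245 -0.18388659  0.36308688] [[239.0, 118.0], [335.0, 112.0], [402.0, 48.0]]
[-0.26  0.36  1.95 -0.    0.84  0.83]
[-0.38  0.51  1.83 -0.    0.8   0.72]
[-0.26  0.36  1.95 -0.    0.84 -2.31]
[-0.38  0.51  1.83 -0.    0.8  -2.43]
```

View pics/w1.png

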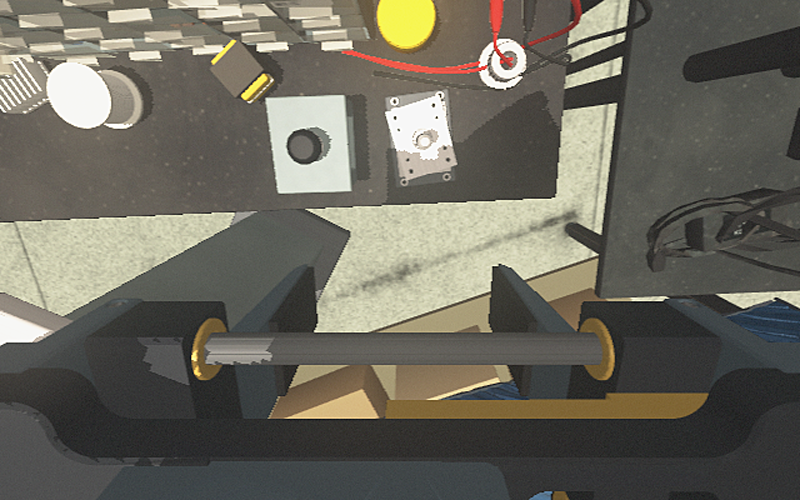

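The wrist view (1.25x) shows the lid quad at (266–352, 95–193) with its knob at (303,146). The arbor is at (420,138) with the bar at (425,138), the collar at (502,63), the pot at (407,22) and the table's right end near x=560. I'll measure these by masks.

```bash
cat >> h.py <<'E'
def blob(mask,roi,k=3):
    m=np.zeros_like(mask); x0,y0,x1,y1=roi; m[y0:y1,x0:x1]=mask[y0:y1,x0:x1]
    m=cv2.morphologyEx(m,cv2.MORPH_OPEN,np.ones((k,k),np.uint8)); 
    c=cv2.findContours(m,cv2.RETR_EXTERNAL,cv2.CHAIN_APPROX_NONE)[0]
    return max(c,key=cv2.contourArea)[:,0,:].astype(np.float32)
def rect(f,c,z):
    """min-area rectangle of a contour cast onto height z: centre, long, short (mm), angle of long side (deg)"""
    p=cast(f,c,z)[:,:2]; (cx,cy),_,_=r=cv2.minAreaRect((p*1000).astype(np.float32))
    b=cv2.boxPoints(r); e=[b[1]-b[0],b[2]-b[1]]; L=[np.linalg.norm(v) for v in e]; i=int(np.argmax(L))
    return np.round([cx,cy,L[i],L[1-i],(np.degrees(np.arctan2(e[i][1],e[i][0]))+90)%180-90],1)
E
python3 - <<'E'
from h import *
f=dict(np.load("w1.npz")); im=cv2.imread("w1raw.png"); g=cv2.cvtColor(im,cv2.COLOR_BGR2GRAY)
for p in ((230,140),(270,120),(340,85),(316,77),(352,142),(365,110),(300,110),(380,110),(243,117),(402,36),(319,142)): print(p,im[p[1],p[0]],end=' ')
print()
T=lambda a,b=256:((g>=a)&(g<b)).astype(np.uint8)
lid=blob(T(120),(205,70,290,160)); print("lid",rect(f,lid,.051))
print("knob",rect(f,blob(T(0,75),(222,95,265,140)),.073))
for t in (70,85,100): print("base",t,rect(f,blob(T(t),(300,65,375,155)),.008))
print("plate",rect(f,blob(T(150),(300,65,375,155)),.022))
for t in (140,180): print("collar",rect(f,blob(T(t),(380,28,430,75)),.005))
E
```

```text
(230, 140) [216 228 223] (270, 120) [218 229 223] (340, 85) [247 247 247] (316, 77) [130 139 142] (352, 142) [ 94 100 101] (365, 110) [ 99 108 115] (300, 110) [101 110 114] (380, 110) [68 76 79] (243, 117) [ 99 104 111] (402, 36) [247 249 249] (319, 142) [ 94 101 104] 
lid [ 488.3 -120.6   79.3   70.2   29.1]
knob [ 489.8 -122.1   25.6   19.9   35.8]
base 70 [ 536.1 -203.4  102.6   92.6   27.4]
base 85 [ 535.5 -202.2  102.6   89.8   27.4]
base 100 [ 535.2 -202.8  103.5   88.5   26.1]
plate [ 538.4 -199.5   74.6   57.2   37.5]
collar [ 628.7 -237.3   41.2   41.1  -59. ]
collar [ 6.281e+02 -2.403e+02  4.250e+01  3.620e+01  5.000e-01]
```

```bash
cat >> h.py <<'E'
A=np.radians(119.); ex=np.array([np.cos(np.radians(29)),np.sin(np.radians(29)),0]); er=np.array([ex[1],-ex[0],0]) # depth, right
R=down(A)
BOX=np.array([.4875,-.1195,0]); ARB=np.array([.536,-.2005,0]); LID=ARB+.083*er-.008*ex
def at(p,z): return [p[0],p[1],z]
def st(t=""): print(t,robot.get_position().round(4),"F",robot.get_wrist_force().round(1),"op",round(robot.get_opening()*1000,1),"ff",np.round(robot.get_finger_force(),1),"t",round(robot.get_time_s(),1),flush=True)
E
python3 - <<'E'
from h import *
for p,z in ((BOX,.2),(BOX,.09),(LID,.2),(LID,.094),(ARB,.2),(ARB,.088)): q=robot.ik(at(p,z),R); print(None if q is None else q.round(2))
robot.move_ptp([.47,-.22,.25],R)
robot.move_ptp(at(BOX,.2),R); st("over")
robot.move_linear(at(BOX,.134),v=.1); st("down")
f,im=grab("wrist","w2",None,1.25)
robot.set_gripper(0.0); st("grip")
E
```

```text
[-0.26  0.29  1.87 -0.    0.99 -2.34]
[-0.26  0.43  1.99 -0.    0.72 -2.34]
[-0.47  0.48  1.56 -0.    1.11 -2.55]
[-0.47  0.58  1.67 -0.    0.89 -2.55]
[-0.38  0.39  1.71 -0.    1.05 -2.45]
[-0.38  0.52  1.83 -0.    0.8  -2.45]
over [ 0.4877 -0.1191  0.1999] F [ 0.8 -0.6 -0. ] op 91.3 ff 0.0 t 5.0
down [ 0.488  -0.1199  0.1345] F [-0.2 -0.1  0. ] op 91.2 ff 0.0 t 5.8
grip [ 0.4874 -0.1194  0.134 ] F [-0.9  0.6  0.6] op 26.0 ff 30.0 t 6.9
```

View pics/w2.png

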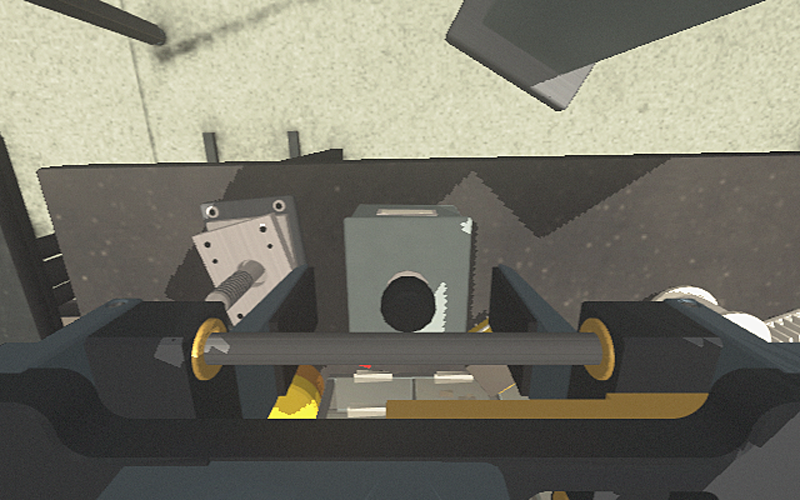

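The picture shows the lid square between the fingers, with the knob at (408,303) in the middle. Now I'll lift it and lay it aside.

```bash
cat >> h.py <<'E'
RL=down(np.radians(115.)); GB=[.4874,-.1194,.134]
E
python3 - <<'E'
from h import *
robot.move_linear(at(BOX,.2),v=.12); st("up")
robot.move_linear(at(LID,.2),v=.15,ori=RL); st("over"); print(robot.get_joint_positions()[5])
robot.move_linear(at(LID,.105),v=.12)
z=.105
while z>.092 and robot.get_wrist_force()[2]<4:
    z-=.0025; robot.move_linear(at(LID,z),v=.05)
st("down")
robot.set_gripper(.045); st("rel")
robot.move_linear(at(LID,.2),v=.15); robot.move_ptp(at(BOX-.01*ex,.25),R); st()
f,im=grab("wrist","w3",None,1.25);cv2.imwrite("w3raw.png",im); np.savez("w3",**{k:f[k] for k in("K","origin","rotation")})
grab("top","t2",(280,120,480,270),3)
E
```

```text
up [ 0.487  -0.1194  0.1994] F [-0.   0.6 -2.2] op 26.0 ff 30.0 t 7.6
over [ 0.5689 -0.2764  0.1999] F [-0.1  0.6 -2.2] op 26.3 ff 30.0 t 8.9
-2.478178123610161
down [ 0.5693 -0.277   0.0949] F [-3.9  1.5 11.7] op 25.8 ff 30.0 t 11.1
rel [ 0.5692 -0.2769  0.0922] F [-0.3 -0.7  0.4] op 45.0 ff 0.0 t 11.6
 [ 0.4795 -0.1249  0.2497] F [ 0.5 -0.1  0.1] op 45.0 ff 0.0 t 13.3
```

View pics/w3.png

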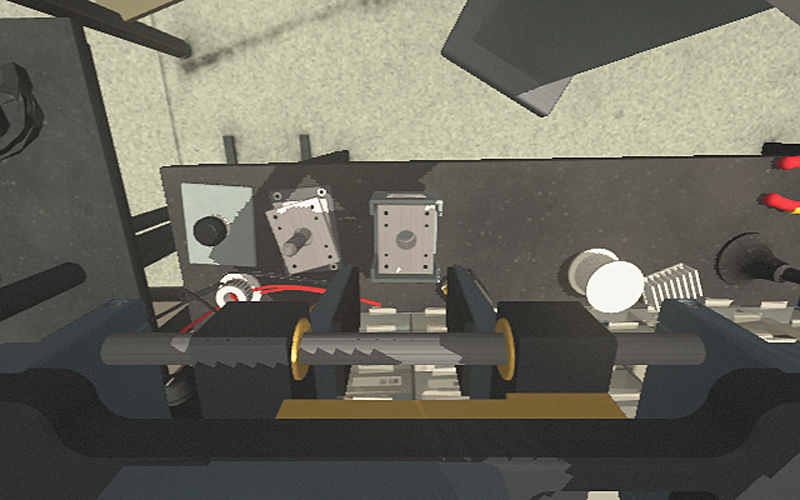

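The lid lies clear on the right at (218,222). The open box holds a plate pile with its hole at (407,240), and the arbor's plate is skewed with the bar at (297,240). I'll measure the hole, bar and plate rectangles, then touch the pile for its height.

```bash
python3 - <<'E'
from h import *
f=dict(np.load("w3.npz")); im=cv2.imread("w3raw.png"); g=cv2.cvtColor(im,cv2.COLOR_BGR2GRAY)
T=lambda a,b=256:((g>=a)&(g<b)).astype(np.uint8)
print(proj(f,[[.536,-.2005,.068],[.536,-.2005,.022]]).round(0).tolist())
for t in (120,140):
  c=blob(T(t),(296,150,352,222))
  for z in (.028,.036): print("pile",t,z,rect(f,c,z))
c=blob(T(0,125),(313,180,338,204),1); print("hole@36",rect(f,c,.036),"@28",rect(f,c,.028))
cv2.imwrite("pics/w3z.png",cv2.resize(im[140:240,190:360],None,fx=4.5,fy=4.5,interpolation=cv2.INTER_CUBIC))
robot.set_gripper(.02)
robot.move_linear(at(BOX,.135),v=.15)
z=.135
while z>.08 and robot.get_wrist_force()[2]<3:
    z-=.0015; robot.move_linear(at(BOX,z),v=.03)
st("touch"); print("top z",robot.get_position()[2]-.078)
robot.move_linear(at(BOX,.16),v=.2)
E
```

```text
[[231.0, 202.0], [243.0, 190.0]]
pile 120 0.028 [ 490.2 -116.    65.    54.5   28.9]
pile 120 0.036 [ 488.1 -117.3   63.4   53.1   28.9]
pile 140 0.028 [ 490.1 -115.9   65.    53.8   28.9]
pile 140 0.036 [ 488.  -117.2   63.4   52.5   28.9]
hole@36 [ 485.8 -121.    14.6    8.2  -61.1] @28 [ 487.8 -119.8   14.9    8.4  -61.1]
touch [ 0.4877 -0.1196  0.1146] F [-1.1 -0.2  4.5] op 19.7 ff 2.5 t 18.4
top z 0.036577017694785954
```

View pics/w3z.png

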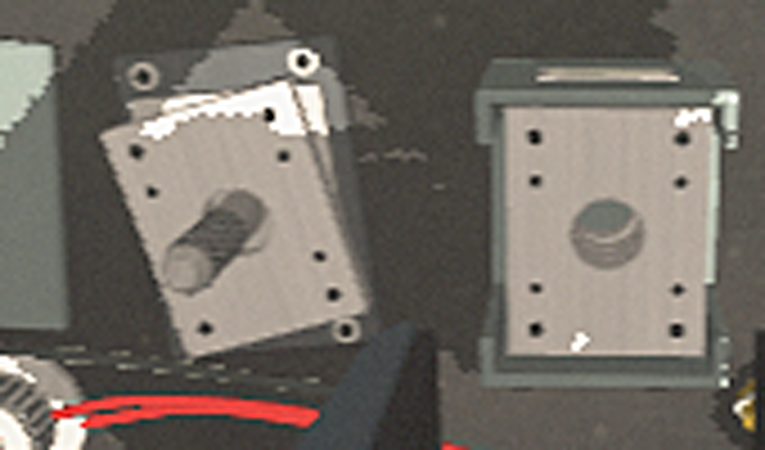

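The crop shows the pile's hole at (607,233) and its edges at x≈505/715, so it is square with the gripper. The bar top is at (187,272). Three base screws are at (143,76), (303,62) and (345,330). The touch at 36 mm means four plates are in the box.

```bash
python3 - <<'E'
from h import *
f=dict(np.load("w3.npz"))
c=lambda u,z:cast(f,np.array([190,140])+np.array(u)/4.5,z)[0]*1000
print("hole",c((607,233.5),.036),"plate corners",[c(u,.036)[:2].round(1).tolist() for u in((505,107),(717,107),(706,355),(506,355))])
print("bar top",c((187,272),.068))
a,b,d=c((143,76),.009),c((303,62),.009),c((345,330),.009)
print("base mid",(a+d)/2,"spacings",np.linalg.norm(a-b),np.linalg.norm(b-d),"ang",np.degrees(np.arctan2(*(d-b)[1::-1])),np.degrees(np.arctan2(*(b-a)[1::-1])))
E
```

```text
hole [ 488.48010514 -117.66914497   36.        ] plate corners [[472.4, -154.9], [447.5, -109.9], [504.7, -79.5], [529.6, -124.5]]
bar top [ 534.03033284 -201.25372337   68.        ]
base mid [ 535.9889673 -202.2786816    9.       ] spacings 42.362348159587896 75.19969246284958 ang 34.12103089953296 123.94015461837859
```

```bash
cat >> h.py <<'E'
RA=down(np.radians(123.9)); ARB=np.array([.5352,-.202,0]); PIL=np.array([.4884,-.1177,0])
ax=np.array([np.cos(np.radians(33.9)),np.sin(np.radians(33.9)),0]); ar=np.array([ax[1],-ax[0],0]) # arbor x (depth), right
E
python3 - <<'E'
from h import *
print(robot.ik(at(ARB,.088),RA))
robot.set_gripper(.08)
robot.move_ptp(at(ARB,.175),RA)
robot.move_linear(at(ARB,.0945),v=.1); st("at")
robot.set_gripper(.0); st("sq1"); print("lat",robot.get_wrist_force()@ar)
robot.set_gripper(.06)
robot.move_linear(at(ARB,.0885),v=.05); st("low")
robot.set_gripper(.0); st("sq2"); print("lat",robot.get_wrist_force()@ar,"pos lat",(robot.get_position()-ARB)@ar,robot.get_torque().round(2))
robot.set_gripper(.06); st("rel")
robot.move_linear(at(ARB,.175),v=.15)
E
```

```text
[-3.81002936e-01  5.15460568e-01  1.83054242e+00 -4.44089210e-16
  7.95589662e-01 -2.54346588e+00]
at [ 0.5356 -0.202   0.0951] F [ 0.5 -0.4  0.1] op 79.8 ff 0.0 t 21.2
sq1 [ 0.5353 -0.2021  0.0948] F [-0.   0.2  2.5] op 53.4 ff 27.0 t 21.7
lat -0.19199183543669068
low [ 0.5348 -0.2019  0.0879] F [-0.5 -0.1 -0.7] op 59.8 ff 0.0 t 22.3
sq2 [ 0.5352 -0.202   0.0885] F [-0.5 -0.6 -0.3] op 51.1 ff 28.6 t 22.6
lat 0.16289062457469944 pos lat -7.320000475642635e-06 [ 0.08 -0.11 -0.08]
rel [ 0.5352 -0.202   0.0886] F [ 0.6  0.5 -0.3] op 60.2 ff 0.0 t 23.0
```

```bash
python3 - <<'E'
from h import *
robot.move_ptp(at(ARB+.03*ax,.22),RA); robot.hold(.3)
f,im=grab("wrist"); cv2.imwrite("w4raw.png",im); np.savez("w4",**{k:f[k] for k in("K","origin","rotation")})
u=proj(f,at(ARB,.022))[0]; x,y=int(u[0])-60,int(u[1])-55; print(x,y,robot.get_time_s())
cv2.imwrite("pics/w4z.png",cv2.resize(im[max(y,0):y+110,x:x+120],None,fx=5,fy=5,interpolation=cv2.INTER_CUBIC))
E
```

```text
262 104 24.3917
```

View pics/w4z.png

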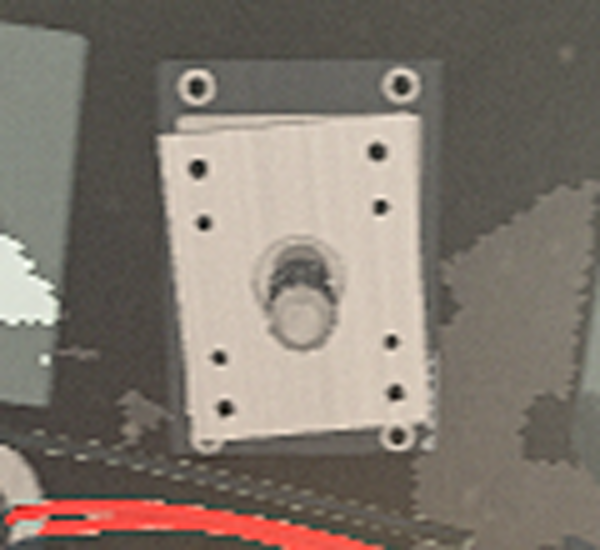

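The crop shows the base square to the gripper, with screws at (198,87), (400,85), (398,437) and (207,437). The plate is still skewed by about 5°, with holes at (198,168)→(226,408) and (377,152)→(396,392). Squeezing jams by friction, so I'll grip the plate along its own angle and turn it.

```bash
python3 - <<'E'
from h import *
f=dict(np.load("w4.npz"))
c=lambda u,z:cast(f,np.array([262,104])+np.array(u)/5,z)[0]*1000
b=[c(u,.009) for u in((198,87),(400,85),(398,437),(207,437))]
p=[c(u,.022) for u in((198,168),(377,152),(396,392),(226,408))]
for n,q in(("base",b),("plate",p)):
    L=[np.linalg.norm(q[i]-q[(i+1)%4]) for i in range(4)]
    print(n,np.mean(q,0).round(1),np.round(L,1),"ang long",[round(np.degrees(np.arctan2(*(j-i)[1::-1])),1) for i,j in((q[0],q[3]),(q[1],q[2]))],"short",[round(np.degrees(np.arctan2(*(i-j)[1::-1]))-90,1) for i,j in((q[1],q[0]),(q[2],q[3]))])
print("bar",c((303,316),.068))
E
```

```text
base [ 535.6 -201.7    9. ] [41.7 75.9 42.4 75.5] ang long [np.float64(34.1), np.float64(34.6)] short [np.float64(34.4), np.float64(33.8)]
plate [ 536.5 -201.5   22. ] [36.1 50.  36.  50.3] ang long [np.float64(39.4), np.float64(39.3)] short [np.float64(38.8), np.float64(39.3)]
bar [ 534.03244368 -202.55868362   68.        ]
```

```bash
cat >> h.py <<'E'
ARB=np.array([.5353,-.2019,0]); RA=down(np.radians(124.1))
def lookarb(name,ref=.022):
    robot.move_ptp(at(ARB+.03*ax,.22),RA); robot.hold(.3)
    f,im=grab("wrist"); cv2.imwrite(name+"raw.png",im); np.savez(name,**{k:f[k] for k in("K","origin","rotation")})
    cv2.imwrite(f"pics/{name}z.png",cv2.resize(im[104:214,262:382],None,fx=5,fy=5,interpolation=cv2.INTER_CUBIC))
E
python3 - <<'E'
from h import *
robot.set_gripper(.06)
robot.move_ptp(at(ARB,.175),RA)
robot.move_linear(at(ARB,.0945),v=.12)
robot.set_gripper(.0); st("grip")
robot.move_linear(at(ARB,.0945),v=.03,ori=down(np.radians(118.9))); robot.hold(.3); st("turned")
robot.set_gripper(.06)
robot.move_linear(at(ARB,.0945),v=.05,ori=RA)
robot.set_gripper(.0); st("regrip")
robot.set_gripper(.06); robot.move_linear(at(ARB,.175),v=.15)
lookarb("w5")
E
```

```text
grip [ 0.5359 -0.2021  0.0955] F [0.4 0.8 3.5] op 50.6 ff 29.1 t 26.1
turned [ 0.5359 -0.2022  0.0955] F [ 0.1 -0.   6. ] op 50.3 ff 30.0 t 26.6
regrip [ 0.5352 -0.2019  0.0944] F [ 1.3 -0.  -0.5] op 50.1 ff 3.0 t 27.6
```

View pics/w5z.png

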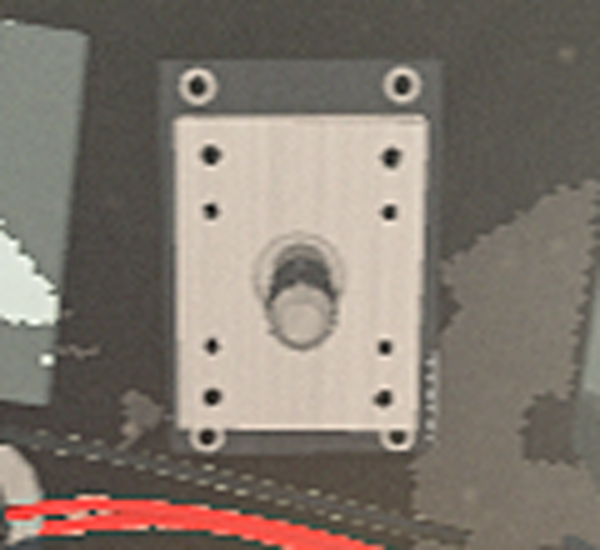

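The plate is now square on the pad: its edges are parallel to the base and its holes run (210,155)→(212,397). Next is the first plate from the box.

```bash
cat >> h.py <<'E'
def pick(top):
    robot.set_gripper(.064)
    robot.move_ptp(at(PIL,.15),R)
    robot.move_linear(at(PIL,top-.0065+.078),v=.1); st("pick@")
    robot.set_gripper(0.); robot.hold(.1); st("grip")
    ok=.047<robot.get_opening()<.053
    if not ok: print("BAD GRIP"); return False
    robot.move_linear(at(PIL,.175),v=.12); st("lift")
    return .047<robot.get_opening()<.053
def place(bottom,dx=0.):
    C=ARB+dx*ax; d=.0795
    robot.move_linear(at(C,.175),v=.15,ori=RA)
    if not .047<robot.get_opening()<.053: print("LOST"); return False
    z=.160; robot.move_linear(at(C,z),v=.12)
    while z-d>bottom+.0002:
        z=max(z-.004,bottom+d); robot.move_linear(at(C,z),v=.06); F=robot.get_wrist_force()
        if F[2]>8 and z-d>bottom+.003: st("JAM"); return False
        if F[2]>8: break
    st("placed")
    robot.set_gripper(.06); robot.move_linear(at(C,.175),v=.15); return True
E
python3 - <<'E'
from h import *
if pick(.036): print(place(.022))
robot.move_ptp(at(ARB+.03*ax,.22),RA)
lookarb("w6")
E
```

```text
pick@ [ 0.4893 -0.1182  0.1079] F [-0.6 -0.3  0.6] op 64.1 ff 0.0 t 30.8
grip [ 0.4889 -0.1178  0.1082] F [-0.3  1.5  5. ] op 49.6 ff 30.0 t 31.3
lift [ 0.4878 -0.1175  0.1743] F [ 0.1 -0.  -0.5] op 49.6 ff 30.0 t 32.0
placed [ 0.5357 -0.202   0.1021] F [0.2 0.5 4.3] op 49.8 ff 30.0 t 36.8
True
```

View pics/w6z.png

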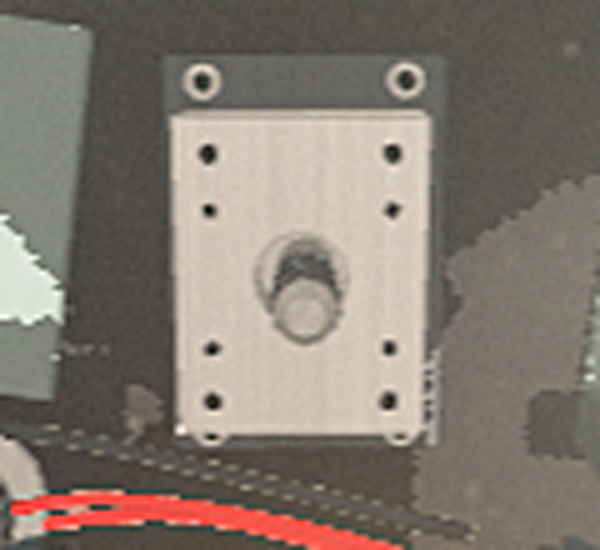

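The second plate lies square on the first, flush all round. I'll continue with the other three, stopping at any bad reading.

```bash
python3 - <<'E'
from h import *
for k,(t,b) in enumerate(((.028,.030),(.020,.038),(.012,.046))):
    if not pick(t) or not place(b): print("stop",k); break
lookarb("w7")
st()
E
```

```text
pick@ [ 0.4892 -0.1181  0.0999] F [-0.7 -0.1 -0.7] op 63.9 ff 0.0 t 40.3
grip [ 0.4888 -0.1178  0.1002] F [-0.6  0.3  4.5] op 49.7 ff 30.0 t 40.7
lift [ 0.4878 -0.1175  0.1743] F [-0.1 -0.2 -0.9] op 49.5 ff 30.0 t 41.5
placed [ 0.5357 -0.2021  0.1101] F [-0.8  0.7  3.1] op 49.4 ff 30.0 t 45.8
pick@ [ 0.489  -0.1181  0.0918] F [-0.2  0.3 -0.4] op 64.2 ff 0.0 t 48.3
grip [ 0.4888 -0.1178  0.0921] F [ 0.1 -0.5  5.8] op 50.1 ff 30.0 t 48.8
lift [ 0.4878 -0.1175  0.1742] F [-0.4  0.3 -0.4] op 49.8 ff 30.0 t 49.6
placed [ 0.5357 -0.2021  0.1181] F [-0.7  0.3  3.5] op 49.3 ff 30.0 t 53.5
pick@ [ 0.489  -0.1181  0.0838] F [-0.3 -0.4 -0.1] op 64.3 ff 0.0 t 56.0
grip [ 0.4888 -0.1178  0.0841] F [-0.7 -0.3  5.8] op 49.7 ff 30.0 t 56.4
lift [ 0.4878 -0.1175  0.1742] F [-1.  -0.5 -0.5] op 49.7 ff 30.0 t 57.3
placed [ 0.5357 -0.202   0.1261] F [-0.7  0.1  3.4] op 49.7 ff 30.0 t 60.7
 [ 0.5595 -0.1853  0.219 ] F [-0.4  0.6 -0.1] op 59.9 ff 0.0 t 62.2
```

View pics/w7z.png

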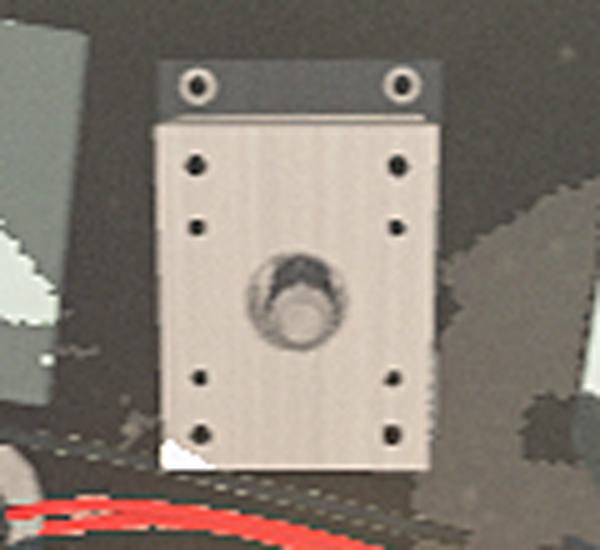

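The five-plate stack looks square from above, with the top plate's edges at x=155–440 parallel to the base. I'll pinch the whole stack together with the pad as a check, compare the top plate numerically with the base, and look at the collar.

```bash
python3 - <<'E'
from h import *
f=dict(np.load("w7.npz"))
c=lambda u,z:cast(f,np.array([262,104])+np.array(u)/5,z)[0]*1000
p=np.array([c(u,.054) for u in((196,165),(398,165),(392,434),(201,434))])
b=np.array([c((198,87),.009),c((402,85),.009)]).mean(0)-76/2*ax  # base screws 75.7 mm apart in depth
m=p.mean(0)-ARB*1000; print("plate rel ARB x,y",m@ax,m@-ar,"ang",np.degrees(np.arctan2(*(p[3]-p[0]+p[2]-p[1])[1::-1])), "base lateral",(b-ARB*1000)@-ar)
robot.move_ptp(at(ARB,.175),RA)
for tip in (.0105,.030):
    robot.move_linear(at(ARB,tip+.078),v=.1)
    robot.set_gripper(0.); st(f"squeeze {tip}"); robot.set_gripper(.06)
robot.move_linear(at(ARB,.175),v=.15)
robot.set_gripper(.09)
COL=np.array([.6285,-.2385,0])
print([None if (q:=robot.ik(at(COL,.08),down(np.radians(a)))) is None else q.round(2).tolist() for a in (119,100,-61)])
robot.move_ptp(at(COL+.0*ax,.2),down(np.radians(119))); robot.hold(.3)
f,im=grab("wrist","w8",None,1.25); cv2.imwrite("w8raw.png",im); np.savez("w8",**{k:f[k] for k in("K","origin","rotation")}); st()
E
```

```text
plate rel ARB x,y -0.7659253113336187 -0.9855963656890744 ang 33.867154548279615 base lateral -0.33059951167729196
squeeze 0.0105 [ 0.5352 -0.2014  0.0892] F [-0.4  2.9  5.7] op 50.2 ff 30.0 t 63.9
squeeze 0.03 [ 0.5349 -0.2017  0.1075] F [-1.   0.3 -0.5] op 49.8 ff 30.0 t 64.9
[[-0.38, 0.65, 1.58, -0.0, 0.91, -2.46], [-0.38, 0.65, 1.58, -0.0, 0.91, -2.13], [-0.38, 0.65, 1.58, -0.0, 0.91, 0.68]]
 [ 0.6279 -0.2383  0.2001] F [ 0.3 -0.1  0.7] op 90.1 ff 0.0 t 67.4
```

View pics/w8.png

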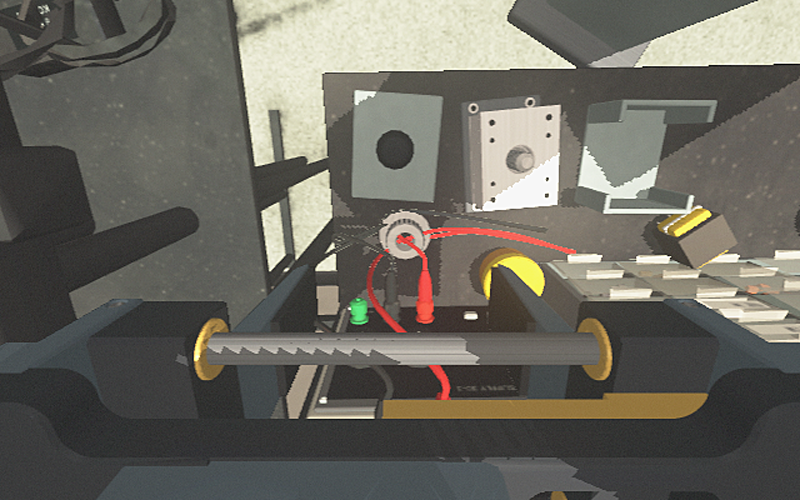

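The stack is square and the box is empty. The collar sits at (405,235), and a red lead runs over it from a plug at (425,300). I'll triangulate the collar and the lead/plug to know the clearance.

```bash
python3 - <<'E'
from h import *
w=dict(np.load("w8.npz")); im=cv2.imread("w8raw.png")
t,it=grab("top"); s,isd=grab("side")
def tri(*obs):
    M=np.zeros((3,3));v=np.zeros(3)
    for f,uv in obs:
        o,d=ray(f,uv); d=d[0]/np.linalg.norm(d); Q=np.eye(3)-np.outer(d,d); M+=Q; v+=Q@o
    p=np.linalg.solve(M,v); return p.round(3),[np.linalg.norm(proj(f,p)-uv).round(1) for f,uv in obs]
print("plug tail",tri((w,(340,212)),(t,(380.5,157.5))),"pot sanity",tri((w,(411,222)),(t,(347,167))))
g=cv2.cvtColor(im,cv2.COLOR_BGR2GRAY)
hs=cv2.cvtColor(im,cv2.COLOR_BGR2HSV)
c=blob(((g>125)&(hs[...,1]<60)).astype(np.uint8),(298,160,350,212),1)
print("collar",rect(w,c,.005), "px",cv2.minEnclosingCircle(c))
A_=cv2.resize(im[150:270,250:400],None,fx=3,fy=3,interpolation=cv2.INTER_CUBIC)
B_=cv2.resize(isd[150:290,350:470],(309,360),interpolation=cv2.INTER_CUBIC)
cv2.imwrite("pics/w8z.png",np.hstack([A_,B_]))
E
```

```text
plug tail (array([ 0.635, -0.216,  0.034]), [np.float64(0.6), np.float64(0.3)]) pot sanity (array([ 0.613, -0.146,  0.028]), [np.float64(1.8), np.float64(0.8)])
collar [ 627.8 -237.2   43.1   42.3  -34.1] px ((322.7790832519531, 186.593017578125), 21.224918365478516)
```

View pics/w8z.png

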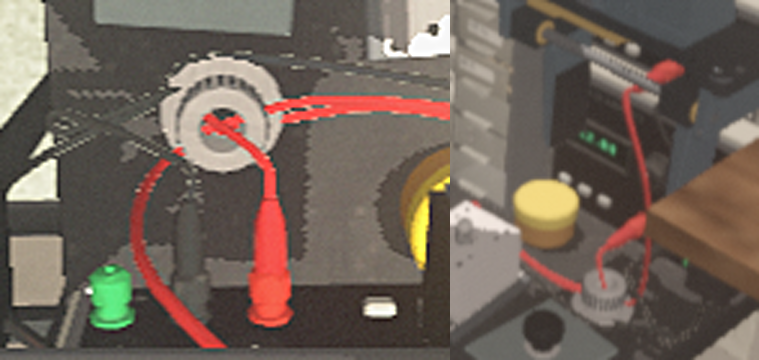

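```bash
python3 - <<'E'
from h import *
w=dict(np.load("w8.npz"))
print("barrel top",cast(w,(250+228/3,150+124/3),.025).round(4),"hole",cast(w,(250+222/3,150+124/3),.025).round(4))
b=cast(w,(250+228/3,150+124/3),.025)[0]
C=np.array([(b[0]+.6278)/2,(b[1]-.2372)/2,0]); print(C)
Rc=down(np.radians(119.))
robot.set_gripper(.055)
robot.move_linear(at(C,.12),v=.12); st()
z=.12
while z>.0852:
    z=max(z-.005,.085); robot.move_linear(at(C,z),v=.06); F=robot.get_wrist_force()
    if np.linalg.norm(F)>6: st("CONTACT"); break
st("down")
robot.set_gripper(0.); robot.hold(.2); st("grip")
E
```

```text
barrel top [[ 0.6254 -0.2361  0.025 ]] hole [[ 0.6263 -0.2378  0.025 ]]
[ 0.62658246 -0.23664014  0.        ]
 [ 0.6271 -0.2369  0.1207] F [ 0.5 -0.4  0.2] op 55.1 ff 0.0 t 69.0
down [ 0.6263 -0.2366  0.0846] F [ 0.9 -1.1 -0.2] op 54.6 ff 0.0 t 70.7
grip [ 0.6267 -0.2367  0.0852] F [-0.6  0.6  0. ] op 29.4 ff 30.0 t 71.5
```

```bash
python3 - <<'E'
from h import *
p=robot.get_position()
robot.move_linear(at(p,.19),v=.12); st("lift")
robot.move_linear(at(ARB,.19),v=.15); robot.hold(.2); st("over")
robot.move_linear(at(ARB,.16),v=.1); z=.16
while z>.1392:
    z=max(z-.002,.139); robot.move_linear(at(ARB,z),v=.04); F=robot.get_wrist_force()
    if z<.1545 and np.linalg.norm(F)>8: st("contact"); break
st("end")
E
```

```text
lift [ 0.6262 -0.2365  0.189 ] F [-0.2 -0.3 -1.8] op 29.1 ff 30.0 t 72.5
over [ 0.5361 -0.2022  0.1898] F [ 0.5  0.1 -0.9] op 28.8 ff 30.0 t 73.5
end [ 0.5354 -0.202   0.1391] F [-0.4 -1.   0.5] op 29.1 ff 30.0 t 76.7
```

```bash
python3 - <<'E'
from h import *
robot.move_linear(at(ARB,.1382),v=.03); st("press")
robot.set_gripper(.05); st("rel")
robot.move_linear(at(ARB,.19),v=.12)
robot.move_ptp(at(LID,.22),RL); robot.hold(.2); st()
f,im=grab("wrist"); f2,i2=grab("side")
cv2.imwrite("w9raw.png",im); np.savez("w9",**{k:f[k] for k in("K","origin","rotation")})
cv2.imwrite("pics/w9.png",np.hstack([im[60:240,150:500],cv2.resize(i2[180:300,270:430],(240,180))]))
E
```

```text
press [ 0.5354 -0.202   0.1391] F [-2.2  1.4  3.6] op 29.0 ff 30.0 t 76.9
rel [ 0.5353 -0.2019  0.138 ] F [-0.3  0.3 -0.4] op 50.1 ff 0.0 t 77.5
 [ 0.5685 -0.2758  0.2189] F [-0.  -0.4  0.6] op 49.9 ff 0.0 t 78.7
```

View pics/w9.png

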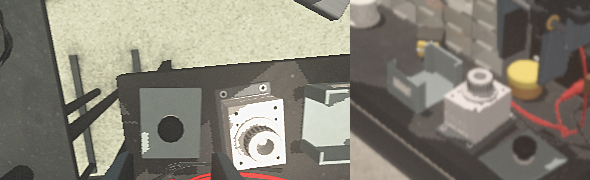

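The collar sits flat on the stack, at about (263,147) in the left half, and the side view agrees. The lid is untouched, with its knob at (172,130). Last step: put the lid back.

```bash
python3 - <<'E'
from h import *
L=[.5692,-.2769]
robot.move_linear(at(L,.0945),v=.12); st("down")
robot.set_gripper(0.); robot.hold(.2); st("grip")
robot.move_linear(at(L,.215),v=.12); st("lift")
robot.move_linear(at(GB,.215),v=.15,ori=R); robot.hold(.2); st("over")
robot.move_linear(at(GB,.15),v=.1); z=.15
while z>.1342:
    z=max(z-.002,.134); robot.move_linear(at(GB,z),v=.04); F=robot.get_wrist_force()
    if np.linalg.norm(F)>8: st("contact"); break
st("end")
E
```

```text
down [ 0.5697 -0.2772  0.0953] F [ 0.2 -0.4 -0.1] op 50.3 ff 0.0 t 80.0
grip [ 0.5693 -0.277   0.0949] F [0.1 0.5 3.6] op 26.4 ff 30.0 t 80.7
lift [ 0.5687 -0.2767  0.214 ] F [-0.2 -0.8 -1.1] op 26.3 ff 30.0 t 81.8
over [ 0.4876 -0.1199  0.2148] F [-0.3  0.  -1.3] op 26.3 ff 30.0 t 83.4
end [ 0.4874 -0.1194  0.1339] F [ 0.3  0.3 -1.5] op 25.9 ff 30.0 t 86.2
```

```bash
python3 - <<'E'
from h import *
z=.134
while z>.131 and robot.get_wrist_force()[2]<2: z-=.0007; robot.move_linear(at(GB,z),v=.02)
st("down")
robot.set_gripper(.045); st("rel")
robot.move_linear(at(GB,.2),v=.12)
robot.move_ptp(at((BOX+ARB)/2-.0*ex,.26),R); robot.hold(.3); st()
f,im=grab("wrist"); f2,i2=grab("side")
cv2.imwrite("w10raw.png",im); np.savez("w10",**{k:f[k] for k in("K","origin","rotation")})
a=cv2.resize(im[130:240,200:400],(545,300)); b=cv2.resize(i2[190:280,290:390],(333,300)); cv2.imwrite("pics/w10.png",cv2.resize(np.hstack([a,b[:,60:310]]),(795,300)))
E
```

```text
down [ 0.4873 -0.1194  0.1338] F [-2.4  0.4  5.1] op 26.2 ff 30.0 t 86.4
rel [ 0.4874 -0.1194  0.1332] F [0.1 0.3 0.4] op 45.0 ff 0.0 t 86.9
 [ 0.5107 -0.1601  0.2589] F [-0.  -0.1 -0.5] op 45.1 ff 0.0 t 88.3
```

View pics/w10.png

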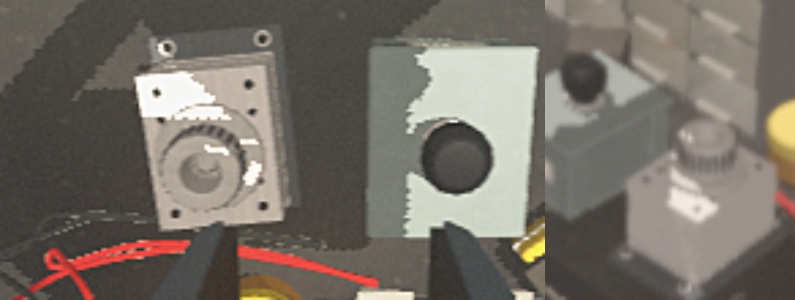

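The lid sits square on the box, and the collar stands upright on a flush stack. One numeric check of the top plate's angle from its holes at (157,92), (249,85), (263,206) and (176,213), then I hand in.

```bash
python3 - <<'E'
from h import *
f=dict(np.load("w10.npz"))
p=cast(f,np.array([200,130])+np.array([(157,92),(249,85),(263,206),(176,213)])/2.7275,.054)
m=p.mean(0)-ARB; ang=np.degrees(np.arctan2(*((p[3]-p[0]+p[2]-p[1])[1::-1])))
print("x,y mm",m@ax*1000,m@-ar*1000,"ang",ang,[np.linalg.norm(p[i]-p[(i+1)%4]).round(4) for i in range(4)])
if abs(ang-34.1)<2: print(robot.close_job())
E
```

```text
x,y mm -0.6393829966025908 -0.32065753835938265 ang 33.92937123228306 [np.float64(0.0359), np.float64(0.0499), np.float64(0.0356), np.float64(0.0502)]
the job is handed in; nothing more can be done
None
```

The job is handed in, with no verdict returned: all five plates are stacked square on the arbor (top plate within about 1 mm and 0.2° by camera), the collar is on top flange down, and the lid is back on the empty box, after about 88 s of the 208 s allowed.

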